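# Sort out the stuck glue syringe

## Task

Three empty glue syringes stand in the wooden rack and one of them is clogged. Push every plunger down as far as it will go: leave the two that run fully home standing in their holes like that, and put the one whose plunger sticks part-way into the red scrap tray. Leave the bottle, the tin and the hammer where they are.

Things in the scene. Friction and masses are not known exactly. Their poses are not given: they have to be found in the camera images.
- syringe_a: clear glue syringe upright in a rack hole, one of three alike, 50 g; barrel 24 mm across; white round collar (30 mm across, 12 mm high, top 90 mm above the origin) to grip it by from above. Origin: centre of its underside; z up along the barrel. On its axis the plunger's yellow thumb disc, 26 mm across, 5 mm thick, its top 128 mm above the origin minus the joint value. Any of the three may stick.
- plunger_a (a joint): travel of syringe_a's plunger in m: 0 out, grows as the disc is pushed down, 0.030 fully home (disc 3 mm above the collar); starts at 0 to 0.004. Slides with 3 to 5 N of friction and stays where left. A sticking one moves alike at first, then stops dead at about 0.012 however hard it is pushed; 15 N is ample to tell.
- syringe_b: clear glue syringe upright in a rack hole, one of three alike, 50 g; barrel 24 mm across; white round collar (30 mm across, 12 mm high, top 90 mm above the origin) to grip it by from above. Origin: centre of its underside; z up along the barrel. On its axis the plunger's yellow thumb disc, 26 mm across, 5 mm thick, its top 128 mm above the origin minus the joint value. Any of the three may stick.
- plunger_b (a joint): travel of syringe_b's plunger in m: 0 out, grows as the disc is pushed down, 0.030 fully home (disc 3 mm above the collar); starts at 0 to 0.004. Slides with 3 to 5 N of friction and stays where left. A sticking one moves alike at first, then stops dead at about 0.012 however hard it is pushed; 15 N is ample to tell.
- syringe_c: clear glue syringe upright in a rack hole, one of three alike, 50 g; barrel 24 mm across; white round collar (30 mm across, 12 mm high, top 90 mm above the origin) to grip it by from above. Origin: centre of its underside; z up along the barrel. On its axis the plunger's yellow thumb disc, 26 mm across, 5 mm thick, its top 128 mm above the origin minus the joint value. Any of the three may stick.
- plunger_c (a joint): travel of syringe_c's plunger in m: 0 out, grows as the disc is pushed down, 0.030 fully home (disc 3 mm above the collar); starts at 0 to 0.004. Slides with 3 to 5 N of friction and stays where left. A sticking one moves alike at first, then stops dead at about 0.012 however hard it is pushed; 15 N is ample to tell.
- rack: fixed pale wooden block 70 x 250 x 40 mm with three holes in a row along its y, 80 mm apart (at y = -80, 0, 80 mm), 28 mm across and 30 mm deep (hole floor 10 mm above the bench); one syringe in each, in any order. Origin: centre of its underside; z up
- scrap_tray: fixed red open tray, 170 x 170 x 40 mm outside, walls and floor 5 mm, empty. Origin: centre of its underside, z up. It stands to the left or to the right of the rack
- parts_tray: fixed grey tray of the same size, on the other side of the rack, full of leather stamps; not the scrap tray. Origin: centre of its underside
- amber_bottle: amber bottle 64 mm across, 130 mm tall, standing beyond the rack; bystander. Origin: centre of its underside
- rivet_tin: brass tin with a white top, 66 mm across, 35 mm tall, beyond the rack; bystander. Origin: centre of its underside
- hammer: hammer lying beyond the rack, 260 mm long, head 90 mm wide, 26 mm high; bystander. Origin: under the middle of its length
Mind the look-alikes: they are no part of the job. What is shaped like the syringe_c but green is not meant. Leave any blue look-alike of the syringe_a alone.

How it is judged:
On the way:
1. every plunger has been pushed: all three past 9 mm of travel (value of joint each of plunger_a, plunger_b, plunger_c above 0.009 m), for 0.1 s.
At the end, for the whole second after the job is handed in: Both free plungers past 25 of 30 mm, their syringes upright within 10 degrees and within 15 mm of where they stood in the rack; the one that stuck at rest in the red tray, its foot within 80 mm of the tray's centre along each side and under 45 mm high (((x of syringe_a in the frame of scrap_tray between -0.08 and 0.08 m and y of syringe_a in the frame of scrap_tray between -0.08 and 0.08 m and z of syringe_a in the frame of scrap_tray between -0.005 and 0.045 m and linear speed of syringe_a below 0.03 m/s and value of joint each of plunger_b, plunger_c above 0.025 m and distance of each of syringe_b, syringe_c from where it was at the start of the episode below 0.015 m and angle between each of syringe_b, syringe_c's own z axis and vertical below 0.17 rad) or (x of syringe_b in the frame of scrap_tray between -0.08 and 0.08 m and y of syringe_b in the frame of scrap_tray between -0.08 and 0.08 m and z of syringe_b in the frame of scrap_tray between -0.005 and 0.045 m and linear speed of syringe_b below 0.03 m/s and value of joint each of plunger_a, plunger_c above 0.025 m and distance of each of syringe_a, syringe_c from where it was at the start of the episode below 0.015 m and angle between each of syringe_a, syringe_c's own z axis and vertical below 0.17 rad) or (x of syringe_c in the frame of scrap_tray between -0.08 and 0.08 m and y of syringe_c in the frame of scrap_tray between -0.08 and 0.08 m and z of syringe_c in the frame of scrap_tray between -0.005 and 0.045 m and linear speed of syringe_c below 0.03 m/s and value of joint each of plunger_a, plunger_b above 0.025 m and distance of each of syringe_a, syringe_b from where it was at the start of the episode below 0.015 m and angle between each of syringe_a, syringe_b's own z axis and vertical below 0.17 rad))); the robot touches nothing.
It fails at once if the bottle is pushed more than 30 mm from its place (distance of amber_bottle from where it was at the start of the episode above 0.03 m).
It fails at once if the tin is pushed more than 30 mm from its place (distance of rivet_tin from where it was at the start of the episode above 0.03 m).
It fails at once if the hammer is pushed more than 30 mm from its place (distance of hammer from where it was at the start of the episode above 0.03 m).
It also fails if it takes over 58 s, if anything falls off the work surface, if the arm or the gripper's body presses on something with over 40 N, if the wrist force passes 120 N, or if a joint passes its speed limit or range.

## Robot

A 6-joint arm with a two-finger parallel gripper is mounted at the origin on the work surface. World frame = base frame: x ahead of the robot, y to its left, z up, the work surface at z = 0. Lengths are in m, angles in rad, forces in N, time in s.
With the tool pointing down it reaches from about 0.225 to 0.875 m from the base axis. Payload 3.4 kg.
Tool frame: the origin (TCP) lies between the finger pads; the fingertips stand 11 mm ahead of it and the grasp point (between the pads) lies 8 mm behind it (tips_ahead is the distance from the TCP to the fingertips, in m); z points along the fingers, x is the direction in which the jaws open and shut, and the axes are right-handed (so a half turn about z gives the same grasp; the last joint's range is limited). The gripper opens to 85 mm and grips with 20 to 120 N. Pads are 22 mm wide; open, the fingers measure 114 mm over their backs; the gripper's body (76 mm by 85 mm) begins 54 mm behind the grasp point. The pads swing forward as they close: fully open they stand 13 mm farther back than shut.
Start: joints at [1.128, 0.276, 1.505, -0, 1.361, -0.121], TCP at [0.182, 0.546, 0.242] pointing down, gripper open.
Joint ranges: [-2.89, 2.89], [-0.75, 2.08], [0.22, 2.7], [-1.18, 4.32], [0.11, 2.71], [-2.7, 2.7]. Speed limits (rad/s): [2.57, 2.57, 3.14, 3.14, 3.14, 3.14].

## Interface

Orientations are given as a unit quaternion [w, x, y, z].
In Python, from rig import get_state, get_image, sign_off, masks_of, tips_ahead gives the robot as it stands.
- The arm moves only by the tool play_rows, never from a script. Its argument "series" is a list of rows, each an object of numbers: "fingers": the closure, from -1 (fully open) to 1 (shut); "dx", "dy", "dz": the shift along the world's x, y, z in mm; "turn": the turn about the world's z in rad. A call has 1 to 20 rows; each row shifts and turns the pose as measured when the row begins; what a row does not reach is not made up. A row lasts 1/12 s, in which the tool goes at most 41.7 mm and 7.16 degrees, less where a joint would pass 70% of its speed; a pose out of reach is approached as far as the arm can. A call with a gripper value outside its range is refused whole. The fingers move at their own pace and stop on an object; "squeeze" is the grip in N (left out, the last holds). Time passes only in rows, so rows that do not move let the fingers close. It gives the time, the measured TCP pose, the force and the opening at its end, in the units of the state.
- get_state(): the state, without advancing time (a new reading comes with each control period).
- get_image(name): name is "scene" or "top"; returns a dict with "pixels" (400x640x3 uint8, red, green, blue), "vfov" (degrees; the focal length in pixels is half the picture's height over the tangent of half this angle, whatever the lens; pixels are square), "cx", "cy" (the principal point, pixels), "rvec" (rotation vector, rad) and "tvec" (3), from world to camera coordinates, as OpenCV has them. Camera axes: x right, y down, z forward; pixel columns grow to the right and rows downward; lengths in m; the calibration is good to about 2 mm. A picture is of the moment at which its call begins. There is no depth.
- sign_off(): hands the job in, once; it reports no verdict.
Trained networks look in a picture, given as the dict that the camera call returned (one of the last four; its "shot" number tells which), for a name from the list of things; names that differ only in an ending like _2 or _b are one class to them, and where a whole thing is asked for, a point or a joint stands for the part that bears it (a point fixed in the world has none). Each returns a list of dicts, best first, with "p" (0 to 1); they miss things now and then, are a little off and sometimes report something else, mostly with a low value. They report only what shows in the picture. A call takes as long as a camera call. They do not tell look-alikes from the thing itself.
- masks_of(picture, label): "region" (400x640 bool, what is visible of it) and "xy" ([column, row] in pixels, amid what is visible of it).
The state is a dict: "clock": time; "qpos": joint angles; "qd": joint speeds; "effort": joint torques, N m; "position": TCP position; "ee_rot": TCP orientation; "contact_force": force on the tool from outside, world axes, zero at the start; "moment": the same for the moment, N m; "width": finger opening in m.
Only numpy, scipy, OpenCV 4.12 (cv2) and the standard library are available. Lean on these libraries where they do the work, as an engineer would, in place of code of your own. Each camera call takes 0.05 s, during which the arm holds its last target. There are 200 camera calls.

## Working session

There is one attempt and no reset: what is moved stays moved. The work goes in short steps, Python scripts to look and compute and a tool call to move; the robot and the scene stay as the last step left them, time stands still between calls to the robot, and variables do not carry over. Pictures are saved under pics/ and viewed, about 8 in all and at most 12, crops included, and the job is handed in when it is done.

Besides the shell and the picture viewer there is one more tool, called after "Call:" as name([rows], argument=value, ...), one row to a line, values as JSON. play_rows: Moves the arm, as the interface text tells. Its arguments: {"type":"object","properties":{"series":{"type":"array"},"squeeze":{"type":"number"}},"required":["series"]}

```bash
mkdir -p pics
cat > h.py <<'E'
import numpy as np, cv2
from rig import *
def save(p,n,crop=None,s=1):
    im=p["pixels"][:,:,::-1]
    if crop: im=im[crop[1]:crop[3],crop[0]:crop[2]]
    cv2.imwrite("pics/"+n,cv2.resize(im,None,fx=s,fy=s,interpolation=cv2.INTER_CUBIC))
def K(p):
    f=200/np.tan(np.radians(p["vfov"])/2); return np.array([[f,0,p["cx"]],[0,f,p["cy"]],[0,0,1]])
def ray(p,uv,z):
    R=cv2.Rodrigues(np.array(p["rvec"],float))[0]; t=np.array(p["tvec"],float)
    c=-R.T@t; d=R.T@np.linalg.inv(K(p))@np.array([uv[0],uv[1],1.])
    return c+d*(z-c[2])/d[2]
def proj(p,X):
    return cv2.projectPoints(np.array(X,float).reshape(-1,3),np.array(p["rvec"],float),np.array(p["tvec"],float),K(p),None)[0][:,0]
E
python3 - <<'E'
from h import *
for n in("top","scene"):
    p=get_image(n); save(p,n+"0.png")
    print(n,p["vfov"],p["rvec"],p["tvec"])
    for l in("syringe_a","plunger_a","rack","scrap_tray"):
        for m in masks_of(p,l)[:5]: print(l,round(m["p"],2),m["xy"],m["region"].sum())
print(get_state())
E
```

```text
top 51.84891421618707 [ 2.16516051 -2.21439969  0.0211232 ] [0.0391456  0.61072788 1.05880006]
syringe_a 0.75 [352.2, 153.7] 158
syringe_a 0.7 [314.1, 204.3] 111
syringe_a 0.64 [390.1, 226.8] 156
syringe_a 0.47 [316.5, 246.6] 150
plunger_a 0.67 [347.0, 198.6] 75
plunger_a 0.62 [317.7, 249.2] 99
plunger_a 0.59 [277.0, 213.2] 99
plunger_a 0.55 [354.0, 149.2] 94
plunger_a 0.47 [317.1, 206.4] 106
rack 0.65 [319.2, 205.1] 2501
scrap_tray 0.64 [450.7, 254.6] 4848
scene 43.41003075299113 [ 1.5073737   2.26415671 -0.73592052] [ 0.23810878 -0.42679751  1.69676035]
syringe_a 0.88 [275.9, 220.5] 287
syringe_a 0.7 [350.0, 166.1] 284
syringe_a 0.61 [366.5, 192.4] 254
syringe_a 0.59 [275.2, 156.9] 339
syringe_a 0.58 [366.1, 184.4] 69
plunger_a 0.66 [274.8, 208.5] 94
plunger_a 0.5 [278.1, 143.0] 63
plunger_a 0.47 [334.3, 177.8] 75
plunger_a 0.46 [365.8, 185.7] 92
plunger_a 0.38 [345.0, 153.0] 85
rack 0.94 [338.3, 206.0] 2346
scrap_tray 0.75 [362.5, 193.0] 241
scrap_tray 0.63 [244.5, 138.4] 3036
{'clock': 0.5, 'qpos': array([ 1.12795769e+00,  2.75938632e-01,  1.50495222e+00, -1.62551336e-05,
        1.36074511e+00, -1.21006549e-01]), 'qd': array([ 0.00226916,  0.00181129,  0.00150387,  0.00122138, -0.00042716,
       -0.00153765]), 'effort': array([-3.32947175e-04, -4.16258132e+01, -2.45879173e+01, -1.68002060e-05,
        1.37504303e-03,  2.29278207e-06]), 'position': array([0.18188664, 0.54546737, 0.24228511]), 'ee_rot': array([ 1.74123401e-05,  8.11265030e-01,  5.84678588e-01, -1.51361337e-05]), 'contact_force': array([-0.25021656,  0.1230354 ,  0.98194502]), 'moment': array([-0.01237885, -0.00238655, -0.00948838]), 'width': 0.08561079564948829}
```

View pics/top0.png

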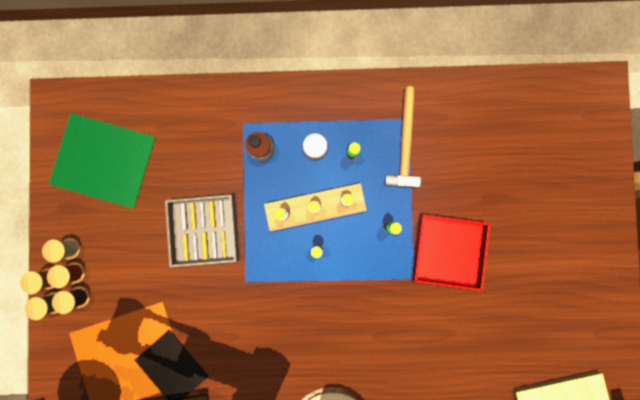

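View pics/scene0.png

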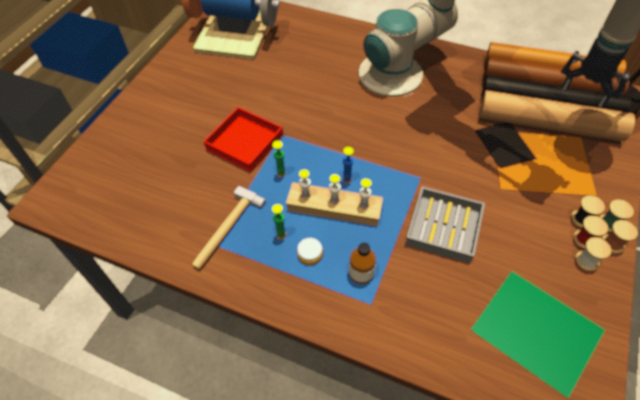

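Top view: the three clear syringes' discs are in the rack at (281,214), (314,207) and (347,199). The look-alikes to leave alone are green ones at (354,150) and (395,228) and a blue one at (317,252). The red tray is at (451,252), to the right, and the grey tray is at (201,230). In the scene view the rack syringes are at (304,176), (335,181) and (366,186), and they are clear/white.

Run:
```python
from h import *
import cv2
P={n:get_image(n) for n in("top","scene")}
print("tips",tips_ahead if not callable(tips_ahead) else tips_ahead())
C={}
for n,p in P.items():
    h=cv2.cvtColor(p["pixels"],cv2.COLOR_RGB2HSV)
    m=cv2.inRange(h,(24,150,140),(36,255,255))
    k,l,s,c=cv2.connectedComponentsWithStats(m)
    C[n]=[(c[i],s[i,4]) for i in range(1,k) if s[i,4]>15]
print("top yellow"); 
for c,a in C["top"]:
    if 240<c[0]<420 and 120<c[1]<280: print(c.round(1),a,ray(P["top"],c,.134).round(4), proj(P["scene"],ray(P["top"],c,.134)).round(1))
print("scene yellow")
for c,a in C["scene"]:
    if 230<c[0]<420 and 120<c[1]<240: print(c.round(1),a,ray(P["scene"],c,.134).round(4))
m=cv2.inRange(cv2.cvtColor(P["top"]["pixels"],cv2.COLOR_RGB2HSV),(0,200,90),(5,255,255)); 
k,l,s,c=cv2.connectedComponentsWithStats(m); i=1+s[1:,4].argmax()
r=cv2.minAreaRect(np.argwhere(l==i)[:,::-1].astype(np.float32)); print(r,ray(P["top"],r[0],.03))
r=max(masks_of(P["top"],"rack"),key=lambda q:q["p"])["region"]
r=cv2.minAreaRect(np.argwhere(r)[:,::-1].astype(np.float32)); b=[ray(P["top"],q,.04)[:2].round(4) for q in cv2.boxPoints(r)]; print(b,np.mean(b,0))
save(P["scene"],"crop1.png",(260,130,400,240),5)
```

```text
tips 0.011
top yellow
[353.7 148.4] 84 [ 0.713  -0.0625  0.134 ] [[278.9 206.9]]
[347.9 197.9] 68 [ 0.5986 -0.0462  0.134 ] [[304.  174.8]]
[313.4 205.3] 65 [0.5834 0.0338 0.134 ] [[335.3 179.8]]
[279.  213.5] 78 [0.5661 0.1136 0.134 ] [[367.4 184.3]]
[394.5 227.7] 84 [ 0.5278 -0.1512  0.134 ] [[279.  143.9]]
[316.3 251.5] 64 [0.4772 0.0293 0.134 ] [[348.8 149.9]]
scene yellow
[276.3 144. ] 65 [ 0.5307 -0.1578  0.134 ]
[348.1 150.2] 78 [0.4788 0.0279 0.134 ]
[303.5 173.7] 47 [ 0.5959 -0.0489  0.134 ]
[334.5 178.4] 49 [0.5801 0.03   0.134 ]
[365.6 182.9] 50 [0.5638 0.1078 0.134 ]
[277.  208.8] 62 [ 0.7199 -0.0642  0.134 ]
((451.7923583984375, 252.16156005859375), (70.32768249511719, 69.58348083496094), 7.125016689300537) [ 0.458755  -0.3106688  0.03     ]
[array([0.5918, 0.1657]), array([ 0.6387, -0.084 ]), array([ 0.5684, -0.0969]), array([0.5215, 0.1519])] [0.5801   0.034175]
```

View pics/crop1.png

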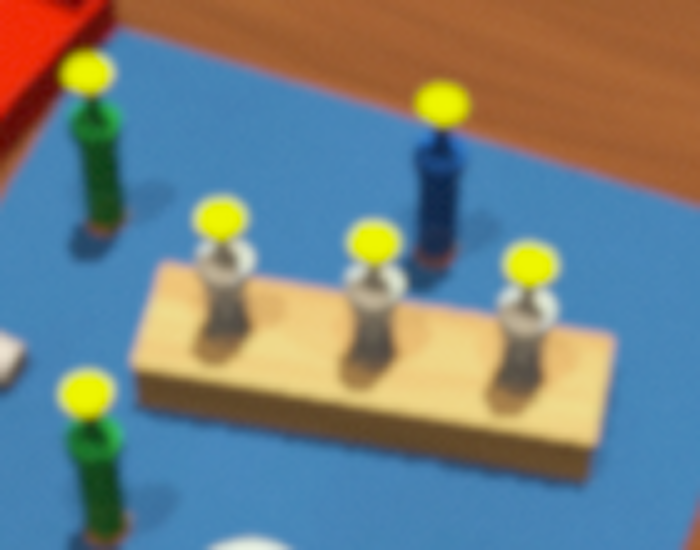

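The close crop confirms that the three in the rack have clear barrels and white collars. The green and blue ones stand on the mat. I'm moving above the left syringe with the jaws shut.

Call:
play_rows([
  {"dx": 24,"dy": -27,"dz": -3,"turn": -0.066,"fingers": 1},
  {"dx": 24,"dy": -27,"dz": -3,"turn": -0.066,"fingers": 1},
  {"dx": 24,"dy": -27,"dz": -3,"turn": -0.066,"fingers": 1},
  {"dx": 24,"dy": -27,"dz": -3,"turn": -0.066,"fingers": 1},
  {"dx": 24,"dy": -27,"dz": -3,"turn": -0.066,"fingers": 1},
  {"dx": 24,"dy": -27,"dz": -3,"turn": -0.066,"fingers": 1},
  {"dx": 24,"dy": -27,"dz": -3,"turn": -0.066,"fingers": 1},
  {"dx": 24,"dy": -27,"dz": -3,"turn": -0.066,"fingers": 1},
  {"dx": 24,"dy": -27,"dz": -3,"turn": -0.066,"fingers": 1},
  {"dx": 24,"dy": -27,"dz": -3,"turn": -0.066,"fingers": 1},
  {"dx": 24,"dy": -27,"dz": -3,"turn": -0.066,"fingers": 1},
  {"dx": 24,"dy": -27,"dz": -3,"turn": -0.066,"fingers": 1},
  {"dx": 24,"dy": -27,"dz": -3,"turn": -0.066,"fingers": 1},
  {"dx": 24,"dy": -27,"dz": -3,"turn": -0.066,"fingers": 1},
  {"dx": 24,"dy": -27,"dz": -3,"turn": -0.066,"fingers": 1},
  {"dx": 24,"dy": -27,"dz": -3,"turn": -0.066,"fingers": 1},
], squeeze=30)

```text
clock: 1.98
position: [0.5755, 0.0986, 0.1957]
ee_rot: [-0.002, 0.997, 0.077, 0.007]
contact_force: [0.7, 1.3, 0.1]
width: -0.0002
```

Call:
play_rows([
  {"dx": -10,"dy": 12,"turn": 0.04,"fingers": 1},
  {"dz": -20,"fingers": 1},
  {"dz": -20,"fingers": 1},
  {"fingers": 1},
])

```text
invalid input at $.series[0]: expected keys fingers, dx, dy, dz, turn
```

Run:
```python
from h import *
s=get_state(); print(s["position"],s["ee_rot"],s["contact_force"])
p=get_image("scene"); q=get_image("top")
a=p["pixels"][135:215,300:400]; b=q["pixels"][160:240,255:355]
im=np.hstack([cv2.resize(x,None,fx=4,fy=4,interpolation=cv2.INTER_CUBIC) for x in(a,b)]); cv2.imwrite("pics/c2.png",im[:,:,::-1])
```

```text
[0.57547825 0.0986193  0.19567088] [-0.00229034  0.99700791  0.07695226  0.00695247] [0.74746124 1.25033555 0.13146591]
```

View pics/c2.png

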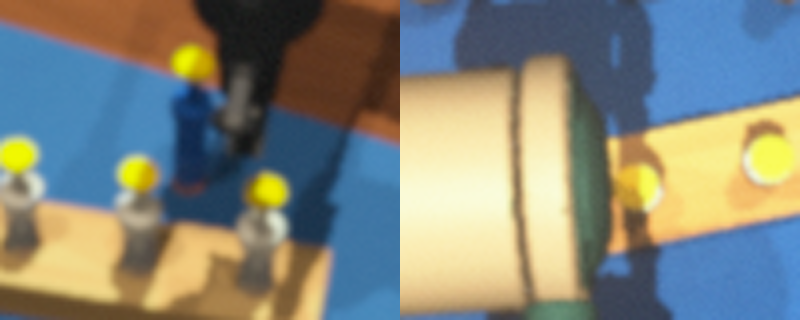

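The move was refused because every row needs all five keys, so that picture only shows the jaws, still raised, near the left disc. I'm sending it again in full.

Call:
play_rows([
  {"dx": -10,"dy": 12,"dz": 0,"turn": 0.04,"fingers": 1},
  {"dx": 0,"dy": 0,"dz": -20,"turn": 0,"fingers": 1},
  {"dx": 0,"dy": 0,"dz": -20,"turn": 0,"fingers": 1},
  {"dx": 0,"dy": 0,"dz": 0,"turn": 0,"fingers": 1},
])

```text
clock: 2.42
position: [0.5656, 0.1109, 0.1549]
ee_rot: [-0.003, 0.995, 0.099, 0.008]
contact_force: [-0.8, 1.1, 0.3]
width: -0.0002
```

Run:
```python
from h import *
s=get_state(); print(s["position"],s["ee_rot"],s["contact_force"])
p=get_image("scene"); q=get_image("top")
print(proj(p,s["position"]),proj(q,s["position"]))
a=p["pixels"][135:215,300:400]; b=q["pixels"][160:240,255:355]
im=np.hstack([cv2.resize(x,None,fx=4,fy=4,interpolation=cv2.INTER_CUBIC) for x in(a,b)]); cv2.imwrite("pics/c3.png",im[:,:,::-1])
```

```text
[0.56559133 0.11093009 0.15487481] [-0.00267391  0.99503521  0.0991752   0.00787723] [-0.76156372  1.06532246  0.26638519]
[[366.99300468 178.72493195]] [[279.09579999 213.77757177]]
```

View pics/c3.png

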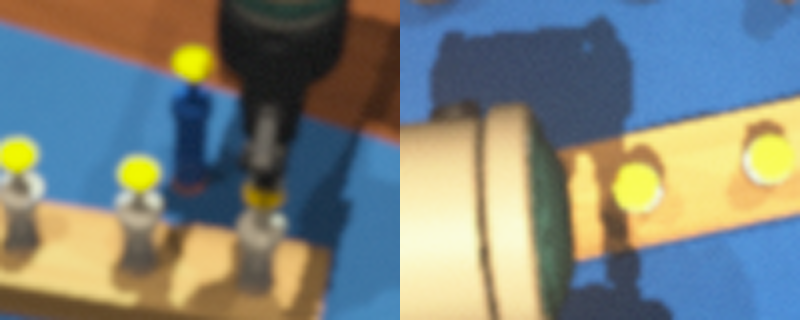

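The jaws are right over the left disc. Now I press in small steps.

Call:
play_rows([
  {"dx": 0,"dy": 0,"dz": -5,"turn": 0,"fingers": 1},
  {"dx": 0,"dy": 0,"dz": -3,"turn": 0,"fingers": 1},
  {"dx": 0,"dy": 0,"dz": -3,"turn": 0,"fingers": 1},
  {"dx": 0,"dy": 0,"dz": -3,"turn": 0,"fingers": 1},
])

```text
clock: 2.85
position: [0.5689, 0.114, 0.1481]
ee_rot: [-0.003, 0.995, 0.102, 0.015]
contact_force: [-0.7, 0.2, 2.7]
width: -0.0001
```

Call:
play_rows([
  {"dx": 0,"dy": 0,"dz": -3,"turn": 0,"fingers": 1},
  {"dx": 0,"dy": 0,"dz": -2,"turn": 0,"fingers": 1},
  {"dx": 0,"dy": 0,"dz": -2,"turn": 0,"fingers": 1},
])

```text
clock: 3.1
position: [0.5703, 0.1143, 0.1427]
ee_rot: [-0.003, 0.995, 0.102, 0.017]
contact_force: [-0.6, -0.8, 3.2]
width: 0.0
```

Call:
play_rows([
  {"dx": -2,"dy": -1,"dz": -3,"turn": 0,"fingers": 1},
  {"dx": -2,"dy": -1,"dz": -3,"turn": 0,"fingers": 1},
  {"dx": -2,"dy": -1,"dz": -3,"turn": 0,"fingers": 1},
])

```text
clock: 3.35
position: [0.5682, 0.112, 0.1369]
ee_rot: [-0.003, 0.995, 0.101, 0.022]
contact_force: [0.2, 3.0, 28.3]
width: 0.0001
```

Call:
play_rows([
  {"dx": -1,"dy": -0.5,"dz": -3,"turn": 0,"fingers": 1},
  {"dx": -1,"dy": -0.5,"dz": -3,"turn": 0,"fingers": 1},
  {"dx": -1,"dy": -0.5,"dz": -3,"turn": 0,"fingers": 1},
])

```text
clock: 3.6
position: [0.5728, 0.112, 0.1373]
ee_rot: [-0.005, 0.994, 0.101, 0.034]
contact_force: [-0.1, 0.3, 15.2]
width: 0.0002
```

The left plunger stopped dead at TCP z 0.137 under 28 N. That puts the disc top at about 0.126, so 12 mm of travel: it sticks. Next I press the other two.

Call:
play_rows([
  {"dx": 0,"dy": 0,"dz": 18,"turn": 0,"fingers": 1},
  {"dx": 0,"dy": 0,"dz": 18,"turn": 0,"fingers": 1},
  {"dx": 3,"dy": -27,"dz": 0,"turn": 0,"fingers": 1},
  {"dx": 3,"dy": -27,"dz": 0,"turn": 0,"fingers": 1},
  {"dx": 3,"dy": -26,"dz": 0,"turn": 0,"fingers": 1},
  {"dx": 0,"dy": 0,"dz": 0,"turn": 0,"fingers": 1},
])

```text
clock: 4.1
position: [0.5798, 0.03, 0.1731]
ee_rot: [-0.005, 0.994, 0.103, 0.033]
contact_force: [-0.4, 0.2, -0.4]
width: -0.0
```

Call:
play_rows([
  {"dx": 1,"dy": 2,"dz": -18,"turn": 0,"fingers": 1},
  {"dx": 0,"dy": 0,"dz": -5,"turn": 0,"fingers": 1},
  {"dx": -1,"dy": 0,"dz": -4,"turn": 0,"fingers": 1},
  {"dx": -1,"dy": 0,"dz": -4,"turn": 0,"fingers": 1},
  {"dx": -1,"dy": 0,"dz": -4,"turn": 0,"fingers": 1},
])

```text
clock: 4.52
position: [0.5777, 0.0308, 0.1367]
ee_rot: [-0.005, 0.994, 0.101, 0.034]
contact_force: [-0.4, -0.7, 3.5]
width: 0.0002
```

Call:
play_rows([
  {"dx": -1,"dy": 0,"dz": -4,"turn": 0,"fingers": 1},
  {"dx": -1,"dy": 0,"dz": -4,"turn": 0,"fingers": 1},
  {"dx": -1,"dy": 0,"dz": -4,"turn": 0,"fingers": 1},
])

```text
clock: 4.77
position: [0.5756, 0.0317, 0.1253]
ee_rot: [-0.004, 0.994, 0.102, 0.036]
contact_force: [-0.6, -0.7, 4.6]
width: -0.0001
```

Call:
play_rows([
  {"dx": 1,"dy": 0,"dz": -3,"turn": 0,"fingers": 1},
  {"dx": 1,"dy": 0,"dz": -3,"turn": 0,"fingers": 1},
  {"dx": 0,"dy": 0,"dz": -2,"turn": 0,"fingers": 1},
])

```text
clock: 5.02
position: [0.5799, 0.0316, 0.119]
ee_rot: [-0.003, 0.994, 0.102, 0.039]
contact_force: [-0.6, -2.6, 20.4]
width: 0.0
```

The middle plunger is home (TCP z 0.119, force up to 20 N). Next is the right one.

Call:
play_rows([
  {"dx": 0,"dy": 0,"dz": 27,"turn": 0,"fingers": 1},
  {"dx": 0,"dy": 0,"dz": 27,"turn": 0,"fingers": 1},
  {"dx": 6,"dy": -27,"dz": 0,"turn": 0,"fingers": 1},
  {"dx": 6,"dy": -27,"dz": 0,"turn": 0,"fingers": 1},
  {"dx": 4,"dy": -24,"dz": 0,"turn": 0,"fingers": 1},
  {"dx": 0,"dy": 0,"dz": 0,"turn": 0,"fingers": 1},
])

```text
clock: 5.52
position: [0.5947, -0.0465, 0.1724]
ee_rot: [-0.004, 0.994, 0.105, 0.036]
contact_force: [0.0, 0.3, 0.1]
width: -0.0
```

Call:
play_rows([
  {"dx": 1,"dy": -1,"dz": -18,"turn": 0,"fingers": 1},
  {"dx": 0,"dy": 0,"dz": -5,"turn": 0,"fingers": 1},
  {"dx": 0,"dy": 0,"dz": -4,"turn": 0,"fingers": 1},
  {"dx": -1,"dy": 0,"dz": -4,"turn": 0,"fingers": 1},
  {"dx": 0,"dy": 0,"dz": -4,"turn": 0,"fingers": 1},
])

```text
clock: 5.93
position: [0.595, -0.0473, 0.1357]
ee_rot: [-0.005, 0.994, 0.103, 0.036]
contact_force: [-0.6, -0.5, 3.4]
width: -0.0
```

Call:
play_rows([
  {"dx": -1,"dy": 0,"dz": -4,"turn": 0,"fingers": 1},
  {"dx": 0,"dy": 0,"dz": -4,"turn": 0,"fingers": 1},
  {"dx": -1,"dy": 0,"dz": -4,"turn": 0,"fingers": 1},
])

```text
clock: 6.18
position: [0.5943, -0.0464, 0.1245]
ee_rot: [-0.005, 0.994, 0.104, 0.038]
contact_force: [0.4, -0.3, 3.2]
width: 0.0001
```

Call:
play_rows([
  {"dx": 0,"dy": 0,"dz": -3,"turn": 0,"fingers": 1},
  {"dx": 0,"dy": 0,"dz": -3,"turn": 0,"fingers": 1},
  {"dx": 0,"dy": 0,"dz": -2,"turn": 0,"fingers": 1},
])

```text
clock: 6.43
position: [0.5969, -0.0471, 0.1192]
ee_rot: [-0.003, 0.994, 0.105, 0.042]
contact_force: [-1.5, -1.6, 19.3]
width: 0.0003
```

Both free plungers are home. Next I open the jaws and move above the left syringe to grip it.

Call:
play_rows([
  {"dx": 0,"dy": 0,"dz": 30,"turn": 0,"fingers": 1},
  {"dx": 0,"dy": 0,"dz": 30,"turn": 0,"fingers": 0},
  {"dx": 0,"dy": 0,"dz": 25,"turn": 0,"fingers": -1},
  {"dx": -6,"dy": 32,"dz": 0,"turn": 0,"fingers": -1},
  {"dx": -6,"dy": 32,"dz": 0,"turn": 0,"fingers": -1},
  {"dx": -7,"dy": 32,"dz": 0,"turn": 0,"fingers": -1},
  {"dx": -6,"dy": 31,"dz": 0,"turn": 0,"fingers": -1},
  {"dx": -6,"dy": 31,"dz": 0,"turn": 0,"fingers": -1},
  {"dx": 0,"dy": 0,"dz": 0,"turn": 0,"fingers": -1},
])

```text
clock: 7.18
position: [0.5603, 0.1157, 0.2022]
ee_rot: [-0.005, 0.994, 0.101, 0.037]
contact_force: [0.0, -0.8, -0.4]
width: 0.0853
```

Run:
```python
from h import *
s=get_state(); print(s["position"],s["ee_rot"],s["contact_force"],s["width"])
p=get_image("scene"); q=get_image("top")
h=cv2.cvtColor(p["pixels"],cv2.COLOR_RGB2HSV)
k,l,st,c=cv2.connectedComponentsWithStats(cv2.inRange(h,(24,150,110),(36,255,255)))
for i in range(1,k):
    if st[i,4]>15 and 260<c[i][0]<400 and 130<c[i][1]<220: print(c[i].round(1),st[i,4],[ray(p,c[i],z).round(4)[:2] for z in(.107,.124)])
a=p["pixels"][115:215,290:390]; b=q["pixels"][160:260,255:355]
im=np.hstack([cv2.resize(x,None,fx=4,fy=4,interpolation=cv2.INTER_CUBIC) for x in(a,b)]); cv2.imwrite("pics/c4.png",im[:,:,::-1])
```

```text
[0.56033993 0.11565897 0.20220482] [-0.00521843  0.99420727  0.10086067  0.03676685] [ 0.04009797 -0.81287595 -0.359398  ] 0.08527429879965435
[276.3 143.9] 65 [array([ 0.5094, -0.1707]), array([ 0.5226, -0.1627])]
[347.7 150.1] 70 [array([0.4565, 0.0191]), array([0.4705, 0.024 ])]
[304.4 179.8] 47 [array([ 0.5942, -0.0484]), array([ 0.606 , -0.0424])]
[334.6 184.9] 51 [array([0.58  , 0.0306]), array([0.592 , 0.0354])]
[365.7 185.8] 46 [array([0.5524, 0.1055]), array([0.5649, 0.109 ])]
[277.  208.8] 62 [array([ 0.7041, -0.0745]), array([ 0.7141, -0.068 ])]
```

View pics/c4.png

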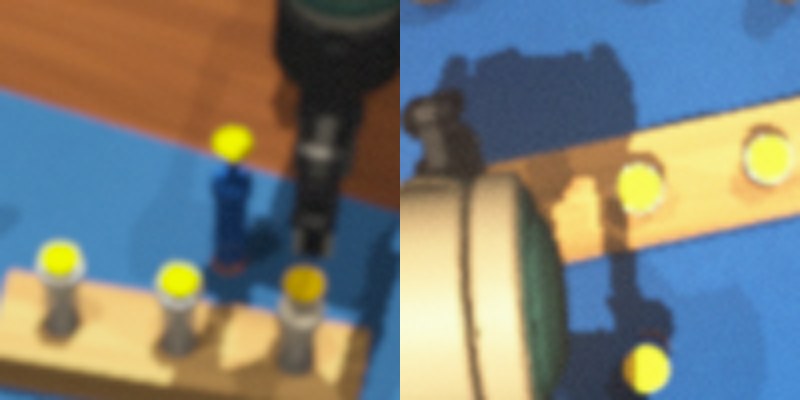

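The discs in the right and middle syringes are seated just above their collars. The left one, at crop (305,285), stands proud, and it fits a height of 0.124. Lowering onto its collar.

Call:
play_rows([
  {"dx": 4,"dy": -4,"dz": -20,"turn": 0,"fingers": -1},
  {"dx": 0,"dy": -1,"dz": -25,"turn": 0,"fingers": -1},
  {"dx": 0,"dy": 0,"dz": -25,"turn": 0,"fingers": -1},
  {"dx": 0,"dy": 0,"dz": -20,"turn": 0,"fingers": -1},
  {"dx": 0,"dy": 0,"dz": -15,"turn": 0,"fingers": -1},
  {"dx": 0,"dy": 0,"dz": 0,"turn": 0,"fingers": -1},
])

```text
clock: 7.78
position: [0.5674, 0.0994, 0.0928]
ee_rot: [-0.001, 0.994, 0.098, 0.038]
contact_force: [0.6, 0.0, 0.6]
width: 0.0857
```

Call:
play_rows([
  {"dx": -1,"dy": 10,"dz": -5,"turn": 0,"fingers": -1},
  {"dx": 0,"dy": 0,"dz": -4,"turn": 0,"fingers": -1},
  {"dx": 0,"dy": 0,"dz": 0,"turn": 0,"fingers": -1},
])

```text
clock: 8.03
position: [0.5673, 0.1074, 0.083]
ee_rot: [-0.001, 0.995, 0.096, 0.038]
contact_force: [-0.5, -0.4, 0.5]
width: 0.0857
```

Call:
play_rows([
  {"dx": -1,"dy": 3,"dz": 0,"turn": 0,"fingers": 1},
  {"dx": 0,"dy": 0,"dz": 0,"turn": 0,"fingers": 1},
  {"dx": 0,"dy": 0,"dz": 0,"turn": 0,"fingers": 1},
  {"dx": 0,"dy": 0,"dz": 0,"turn": 0,"fingers": 1},
  {"dx": 0,"dy": 0,"dz": 0,"turn": 0,"fingers": 1},
  {"dx": 0,"dy": 0,"dz": 0,"turn": 0,"fingers": 1},
], squeeze=40)

```text
clock: 8.53
position: [0.5687, 0.1112, 0.0869]
ee_rot: [-0.0, 0.994, 0.097, 0.041]
contact_force: [0.5, -0.2, -0.7]
width: 0.0284
```

Call:
play_rows([
  {"dx": -1,"dy": 0,"dz": 12,"turn": 0,"fingers": 1},
  {"dx": 0,"dy": 0,"dz": 20,"turn": 0,"fingers": 1},
  {"dx": 0,"dy": 0,"dz": 25,"turn": 0,"fingers": 1},
  {"dx": 0,"dy": 0,"dz": 30,"turn": 0,"fingers": 1},
  {"dx": 0,"dy": 0,"dz": 35,"turn": 0,"fingers": 1},
  {"dx": 0,"dy": 0,"dz": 35,"turn": 0,"fingers": 1},
  {"dx": 0,"dy": 0,"dz": 10,"turn": 0,"fingers": 1},
])

```text
clock: 9.12
position: [0.5637, 0.1108, 0.2563]
ee_rot: [-0.001, 0.995, 0.097, 0.037]
contact_force: [1.0, 0.2, 0.0]
width: 0.0282
```

Run:
```python
from h import *
s=get_state(); print(s["position"],s["ee_rot"],s["contact_force"],s["width"])
p=get_image("scene"); save(p,"c5.png",(240,70,420,240),4)
```

```text
[0.56366106 0.11080852 0.25628222] [-5.52624191e-04  9.94615774e-01  9.68116298e-02  3.69684266e-02] [0.96802011 0.20118863 0.03531808] 0.028240390171926286
```

View pics/c5.png

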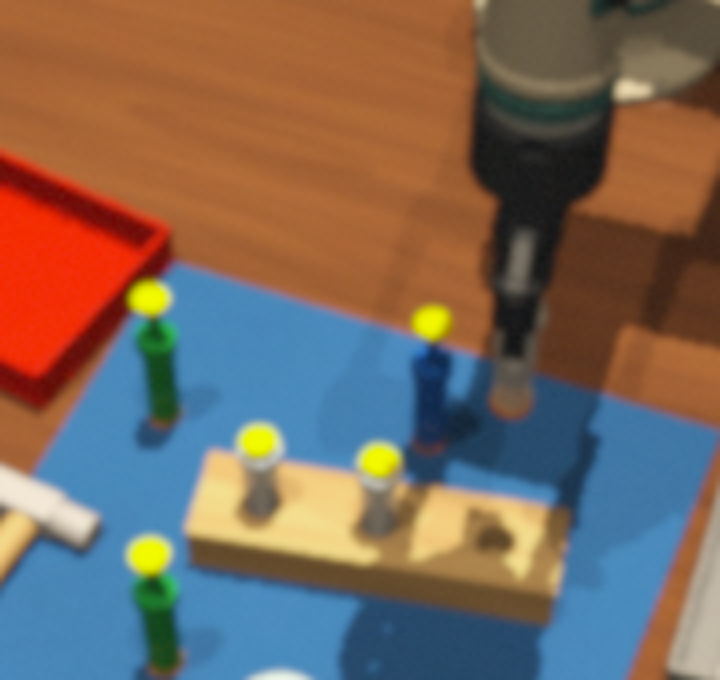

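The left syringe (clear, at crop (515,390)) is held and its hole is empty. I'm carrying it high over to the red tray.

Call:
play_rows([
  {"dx": -8,"dy": -32,"dz": 0,"turn": 0,"fingers": 1},
  {"dx": -8,"dy": -32,"dz": 0,"turn": 0,"fingers": 1},
  {"dx": -8,"dy": -32,"dz": 0,"turn": 0,"fingers": 1},
  {"dx": -8,"dy": -32,"dz": 0,"turn": 0,"fingers": 1},
  {"dx": -8,"dy": -32,"dz": 0,"turn": 0,"fingers": 1},
  {"dx": -8,"dy": -32,"dz": 0,"turn": 0,"fingers": 1},
  {"dx": -8,"dy": -32,"dz": 0,"turn": 0,"fingers": 1},
  {"dx": -8,"dy": -32,"dz": 0,"turn": 0,"fingers": 1},
  {"dx": -8,"dy": -32,"dz": 0,"turn": 0,"fingers": 1},
  {"dx": -8,"dy": -32,"dz": 0,"turn": 0,"fingers": 1},
  {"dx": -8,"dy": -32,"dz": 0,"turn": 0,"fingers": 1},
  {"dx": -8,"dy": -32,"dz": 0,"turn": 0,"fingers": 1},
  {"dx": -8,"dy": -30,"dz": 0,"turn": 0,"fingers": 1},
  {"dx": 0,"dy": 0,"dz": 0,"turn": 0,"fingers": 1},
])

```text
clock: 10.33
position: [0.4466, -0.3158, 0.2443]
ee_rot: [-0.005, 0.994, 0.1, 0.032]
contact_force: [-0.2, -0.2, -0.8]
width: 0.0284
```

Call:
play_rows([
  {"dx": 8,"dy": 4,"dz": -30,"turn": 0,"fingers": 1},
  {"dx": 0,"dy": 0,"dz": -30,"turn": 0,"fingers": 1},
  {"dx": 0,"dy": 0,"dz": -30,"turn": 0,"fingers": 1},
  {"dx": 0,"dy": 0,"dz": -25,"turn": 0,"fingers": 1},
  {"dx": 0,"dy": 0,"dz": -15,"turn": 0,"fingers": 1},
  {"dx": 0,"dy": 0,"dz": -8,"turn": 0,"fingers": 1},
  {"dx": 0,"dy": 0,"dz": 0,"turn": 0,"fingers": 1},
])

```text
clock: 10.92
position: [0.4505, -0.3112, 0.0956]
ee_rot: [-0.008, 0.995, 0.097, 0.03]
contact_force: [-0.8, 0.2, -0.0]
width: 0.0283
```

Call:
play_rows([
  {"dx": 0,"dy": 0,"dz": -6,"turn": 0,"fingers": 1},
  {"dx": 0,"dy": 0,"dz": -3,"turn": 0,"fingers": 1},
  {"dx": 0,"dy": 0,"dz": -2,"turn": 0,"fingers": 1},
  {"dx": 0,"dy": 0,"dz": -2,"turn": 0,"fingers": 1},
])

```text
clock: 11.25
position: [0.4518, -0.3116, 0.0833]
ee_rot: [-0.006, 0.995, 0.097, 0.032]
contact_force: [0.5, -0.8, -0.9]
width: 0.0284
```

Call:
play_rows([
  {"dx": 0,"dy": 0,"dz": -2,"turn": 0,"fingers": 1},
  {"dx": 0,"dy": 0,"dz": -2,"turn": 0,"fingers": 1},
])

```text
clock: 11.42
position: [0.453, -0.3128, 0.0814]
ee_rot: [-0.005, 0.995, 0.097, 0.033]
contact_force: [-3.7, 0.2, 15.7]
width: 0.0287
```

On the tray floor (15.7 N). I release gently, then lift.

Call:
play_rows([
  {"dx": 0,"dy": 0,"dz": 1,"turn": 0,"fingers": 1},
  {"dx": 0,"dy": 0,"dz": 0,"turn": 0,"fingers": -0.2},
  {"dx": 0,"dy": 0,"dz": 0,"turn": 0,"fingers": -0.6},
  {"dx": 0,"dy": 0,"dz": 0,"turn": 0,"fingers": -1},
  {"dx": 0,"dy": 0,"dz": 0,"turn": 0,"fingers": -1},
  {"dx": 0,"dy": 0,"dz": 0,"turn": 0,"fingers": -1},
  {"dx": 0,"dy": 0,"dz": 15,"turn": 0,"fingers": -1},
  {"dx": 0,"dy": 0,"dz": 25,"turn": 0,"fingers": -1},
  {"dx": 0,"dy": 0,"dz": 30,"turn": 0,"fingers": -1},
  {"dx": 0,"dy": 0,"dz": 30,"turn": 0,"fingers": -1},
  {"dx": 0,"dy": 0,"dz": 30,"turn": 0,"fingers": -1},
  {"dx": 0,"dy": 0,"dz": 20,"turn": 0,"fingers": -1},
  {"dx": 0,"dy": 0,"dz": 0,"turn": 0,"fingers": -1},
])

```text
clock: 12.5
position: [0.4515, -0.3114, 0.2379]
ee_rot: [-0.006, 0.995, 0.097, 0.032]
contact_force: [0.6, -0.2, 0.2]
width: 0.0856
```

Run:
```python
from h import *
s=get_state(); print(s["clock"],s["position"],s["contact_force"],s["width"])
p=get_image("scene"); save(p,"c6.png",(180,70,400,240),3)
h=cv2.cvtColor(p["pixels"],cv2.COLOR_RGB2HSV)
k,l,st,c=cv2.connectedComponentsWithStats(cv2.inRange(h,(24,150,110),(36,255,255)))
for i in range(1,k):
    if st[i,4]>15 and 200<c[i][0]<400 and 100<c[i][1]<220: print(c[i].round(1),st[i,4],[ray(p,c[i],z).round(4)[:2] for z in(.107,.119)])
```

```text
12.5 [ 0.45148878 -0.31136787  0.23788903] [ 0.64414976 -0.16038462  0.16151946] 0.08561005091838368
[240.1 112.2] 33 [array([ 0.4385, -0.3217]), array([ 0.4487, -0.3143])]
[276.8 143.8] 73 [array([ 0.5088, -0.1696]), array([ 0.5181, -0.1639])]
[348.2 150.1] 92 [array([0.4561, 0.0204]), array([0.466 , 0.0238])]
[304.1 180. ] 47 [array([ 0.5953, -0.0487]), array([ 0.6036, -0.0445])]
[334.2 185. ] 47 [array([0.5806, 0.0296]), array([0.5891, 0.033 ])]
[277.  208.8] 62 [array([ 0.7041, -0.0745]), array([ 0.7111, -0.0699])]
```

View pics/c6.png

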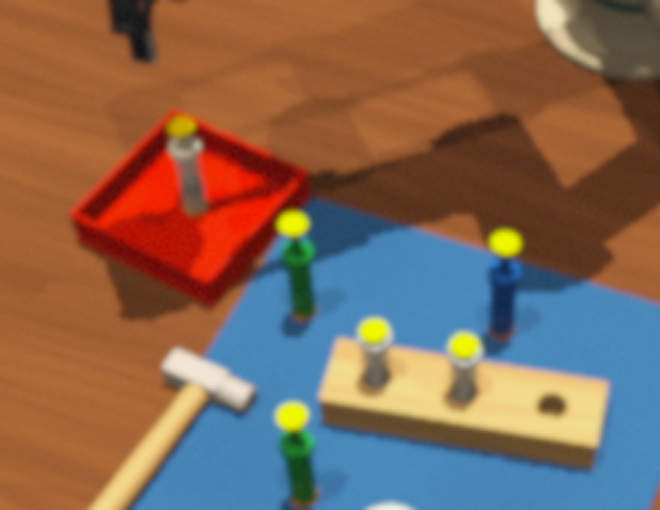

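The stuck syringe stands upright in the red tray at crop (190,170). The other two stand in the rack with their discs down on the collars, and the gripper is clear. Handing in.

```bash
python3 -c "from rig import sign_off; print(sign_off())"
```

```text
the job is handed in; nothing more can be done
None
```

I pushed all three plungers, put the clogged syringe in the red scrap tray, and handed the job in at about 12.6 s; hand-in gives no verdict.

- **Clogged syringe:** the left one (largest y) stopped dead at about 12 mm of travel under up to 28 N. I gripped it by the collar and stood it upright near the middle of the red tray. The last picture shows its disc at about x 0.449, y -0.314 m, roughly 1 cm from the tray centre.
- **Free syringes:** the middle and right plungers slid at 3 to 5 N to the full 30 mm, then stopped at about 20 N. Both still stand upright in their holes, their disc positions within about 3 mm of the first fix.
- **Everything else:** the open gripper was clear of everything at z 0.24 m, with no contact force. I did not go near the bottle, tin, hammer or the green and blue look-alikes. I did not re-measure the bottle, tin or hammer at the end.

Two things did not go as planned. One move call was refused because its rows lacked some keys, and I resent it in full. The tool also picked up a tilt of about 4° while pressing, with no visible effect on the result. No check disagreed with the others.

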